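Air the small culture dish

TASK

Condensation has gathered in the small lidded dish (about half as wide as the other lidded dishes). Raise its lid edge first, tilting it up by one edge while the opposite edge is still down on the dish, then lift it just clear of the dish all round, straight above it and no more than a few centimetres up, and hold it there for about a second to air. Then set the lid, not drop it, back level and centred on its dish, fully seated, let go, and leave this dish and those around it where they stand.

Things in the scene. Friction and masses are not known exactly. Their poses are not given: they have to be found in the camera images.
- lid: Loose shallow round lid of the small dish, grey-white plastic, 54 mm across, 11 mm high, 20 g, gripped across its skirt. Origin: centre of the skirt's lower edge; z up, top at +11 mm. Inside 50 mm across, 9 mm deep. Closed, its origin is 7 mm above the dish's (top 18 mm above the worktop); the skirt overlaps the dish by 9 mm with 2.5 mm play all round. Alike all round: yaw does not matter.
- dish: Bottom of the small dish, standing loose on the worktop under the lid: grey plastic, 45 mm outside diameter, 16 mm high, about 60 g, with a straw-coloured pad inside. Origin: centre of its underside; z up.
- open_dish: Bystander: another small dish bottom of the same kind (45 mm diameter, 16 mm high) without any lid, its straw-coloured pad showing. Origin: centre of its underside. It and the small lidded dish may stand in each other's place.
- big_dish: Bystander: white lidded dish of the ordinary size, 102 mm diameter, 16 mm high, loose on the worktop. Origin: centre of its underside. More such big dishes stand farther off.
Mind the look-alikes: they are no part of the job. What is shaped like the lid but orange or yellow is not meant.

How it is judged:
On the way, in this order (a step that is already met when the one before it is completed fails the run):
1. the lid is raised edge first: tilted more than 7 degrees while its centre has risen less than 10 mm, so that the opposite edge still overlaps the dish (angle between lid's own z axis and vertical above 0.12 rad and z of lid in the frame of dish below 0.017 m and horizontal distance between lid and dish below 0.02 m), for 0.1 s.
2. the lid is held clear over the dish without touching it: its centre raised more than 11 mm (level within 3.5 degrees) or more than 16 mm, within 25 mm of the dish's axis, for half a second (((z of lid in the frame of dish above 0.018 m and angle between lid's own z axis and vertical below 0.06 rad) or z of lid in the frame of dish above 0.023 m) and horizontal distance between lid and dish below 0.025 m and contact force between lid and dish below 0.05 N and contact force between lid and the fingers above 0.3 N), for 0.5 s.
3. the lid is lowered in the fingers, not dropped: still held when less than 5 mm above its seat and within 6 mm of centre (z of lid in the frame of dish below 0.012 m and horizontal distance between lid and dish below 0.006 m and contact force between lid and the fingers above 0.3 N), for 0.05 s.
At the end, for the whole second after the job is handed in: The lid lies at rest on the small dish, level within 3 degrees, centred within 5 mm and seated within 2 mm of its closed height; the dish stands upright on the worktop within 30 mm of where it stood, and the open dish and the big dish within 20 mm of where they stood (horizontal distance between lid and dish below 0.005 m and z of lid in the frame of dish between 0.005 and 0.009 m and angle between each of lid, dish's own z axis and vertical below 0.05 rad and height (world z) of dish below 0.003 m and linear speed of lid below 0.02 m/s and distance of dish from where it was at the start of the episode below 0.03 m and distance of each of open_dish, big_dish from where it was at the start of the episode below 0.02 m); the robot touches nothing.
It fails at once if the lid is raised more than 70 mm or carried more than 40 mm away from over the dish (z of lid in the frame of dish above 0.077 m or horizontal distance between lid and dish above 0.04 m).
It fails at once if the small dish is tipped more than 17 degrees, lifted more than 15 mm or shoved more than 30 mm (angle between dish's own z axis and vertical above 0.3 rad or height (world z) of dish above 0.015 m or distance of dish from where it was at the start of the episode above 0.03 m).
It fails at once if the open dish or the big dish is moved more than 20 mm (distance of any of open_dish, big_dish from where it was at the start of the episode above 0.02 m).
It also fails if it takes over 35 s, if anything falls off the work surface, if the arm or the gripper's body presses on something with over 40 N, if the wrist force passes 120 N, or if a joint passes its speed limit or range.

ROBOT

A 6-joint arm with a two-finger parallel gripper is mounted at the origin on a cart in front of the work surface, level with it; the furniture and walls round the work are solid. World frame = base frame: x ahead of the robot, y to its left, z up, the work surface at z = 0. Lengths are in m, angles in rad, forces in N, time in s.
With the tool pointing down it reaches from about 0.375 to 0.975 m from the base axis. Payload 3.8 kg.
Tool frame: the origin (TCP) lies on the centre line of the jaws, within the pads' length; the fingertips stand 17 mm ahead of it and the grasp point (between the pads) lies 2 mm behind it (bot.tip_extent is the distance from the TCP to the fingertips, in m); z points along the fingers, y is the line along which they close (so a half turn about z gives the same grasp; the last joint's range is limited). The gripper opens to 85 mm and grips with 20 to 120 N. Pads are 22 mm wide; open, the fingers measure 114 mm over their backs; the gripper's body (76 mm by 85 mm) begins 54 mm behind the grasp point. The pads swing forward as they close: fully open they stand 13 mm farther back than shut.
Start: joints at [1.072, 0.264, 1.604, -0, 1.274, -0.037], TCP at [0.301, 0.604, 0.248] pointing down, gripper open.
Joint ranges: [-2.63, 2.63], [-0.94, 2.18], [0.31, 2.57], [-1.31, 4.45], [0, 2.66], [-2.55, 2.55]. Speed limits (rad/s): [2.57, 2.57, 3.14, 3.14, 3.14, 3.14].

INTERFACE

Orientations are given as a rotation vector (axis times angle).
In Python, from workcell import readout, read_camera, finish_job, bot gives the robot as it stands.
- The arm moves only by the tool jog_arm, never from a script. Its argument "deltas" is one flat list of numbers, 7 for each row, row after row: the shift along the tool's x, y, z in m, then the turn, a rotation vector about the tool's x, y, z in degrees, then the gripper command: -1 is shut, 1 is fully open, values between are in proportion. A call has 1 to 8 rows; each row is the pose to reach, as a shift and turn from the pose commanded when the call began, along the tool's axes at that moment; what a row does not reach only later rows make up. A row lasts 1/10 s, in which the tool goes at most 50 mm and 8.59 degrees, less where a joint would pass 70% of its speed; a pose out of reach is approached as far as the arm can. A call with a gripper value outside its range is refused whole. The fingers move at their own pace and stop on an object; "squeeze" is the grip in N (left out, the last holds). Time passes only in rows, so rows that repeat a pose let the fingers close. It gives the time, the measured TCP pose, the force, the opening and the grip force at its end, in the units of the state.
- readout.read_state(): the state, without advancing time (a new reading comes with each control period).
- read_camera(name): name is "scene" or "top" or "wrist"; returns a dict with "color" (420x560x3 uint8, blue, green, red), "fx", "fy", "cx", "cy" (pixels), "origin" and "attitude" of the camera in the world. Camera axes: x right, y down, z forward; pixel columns grow to the right and rows downward; lengths in m; the calibration is good to about 2 mm. A picture is of the moment at which its call begins. There is no depth.
- finish_job(): hands the job in; it is judged then, once.
The state is a dict: "time": time; "q": joint angles; "joint_vel": joint speeds; "joint_torque": joint torques, N m; "tool_pos": TCP position; "tcp_rot": TCP orientation; "wrist_force": force on the tool from outside, world axes, zero at the start; "torque": the same for the moment, N m; "width": opening from 0.0 (shut) to 1.0 (fully open); "grip_force": force on a finger pad.
Only numpy, scipy, OpenCV 4.12 (cv2) and the standard library are available. Lean on these libraries where they do the work, as an engineer would, in place of code of your own. Each camera call takes 0.05 s, during which the arm holds its last target. There are 200 camera calls.

## Working session

There is one attempt and no reset: what is moved stays moved. The work goes in short steps, Python scripts to look and compute and a tool call to move; the robot and the scene stay as the last step left them, time stands still between calls to the robot, and variables do not carry over. Pictures are saved under pics/ and viewed, at most 10 in all, crops included, and the job is handed in when it is done.

Besides the shell and the picture viewer there is one more tool, called by a JSON object that holds its "method" and its "body". jog_arm: Moves the arm, as the interface text tells. Its arguments: {"type":"object","properties":{"deltas":{"type":"array"},"squeeze":{"type":"number"}},"required":["deltas"]}

```bash
mkdir -p pics; ls; cat > h.py <<'E'
import numpy as np, cv2
from workcell import readout, read_camera, finish_job, bot
def R(a):
    a=np.array(a,float)
    if a.shape==(3,3): return a
    return cv2.Rodrigues(a)[0] if a.size==3 else None
def ray(c,u,v,z):
    d=R(c["attitude"])@np.array([(u-c["cx"])/c["fx"],(v-c["cy"])/c["fy"],1.])
    o=np.array(c["origin"]); return o+d*(z-o[2])/d[2]
E
python3 - <<'E'
from h import *
ims=[]
for n in("top","scene"):
    c=read_camera(n); cv2.imwrite(f"pics/{n}0.png",c["color"]); print(n,c["origin"],c["attitude"],c["fx"],c["fy"],c["cx"],c["cy"])
print(readout.read_state())
E
```

```text
pics
top [ 0.3908574  -0.01031412  0.86854526] [-2.13733621  2.11747609 -0.07007491] 425.4191418058178 425.4191418058178 278.62708060901195 206.4925832249952
scene [-0.14041037  0.49362135  0.4449967 ] [-1.02491164  2.10624327 -1.25607921] 516.3099131027315 516.3099131027315 281.4920184571874 210.45136657175087
{'time': 0.1, 'q': array([ 1.07213315e+00,  2.64675509e-01,  1.60524554e+00, -1.03312091e-05,
        1.27369920e+00, -3.69498530e-02]), 'joint_vel': array([-0.00208819, -0.00035184, -0.00206972, -0.00041556,  0.00176732,
       -0.00082903]), 'joint_torque': array([ 5.37101660e-04, -5.16707110e+01, -3.68592489e+01,  7.76461297e-05,
        6.21079598e-03, -2.02006237e-05]), 'tool_pos': array([0.30043479, 0.60375162, 0.24708367]), 'tcp_rot': array([-0.7187071 , -3.05773511,  0.00307499]), 'wrist_force': array([ 0.55866251, -0.00425605,  0.2557609 ]), 'torque': array([0.02379972, 0.00927604, 0.00144609]), 'grip_force': 0.0, 'width': 1.0014371047950188}
```

View pics/top0.png

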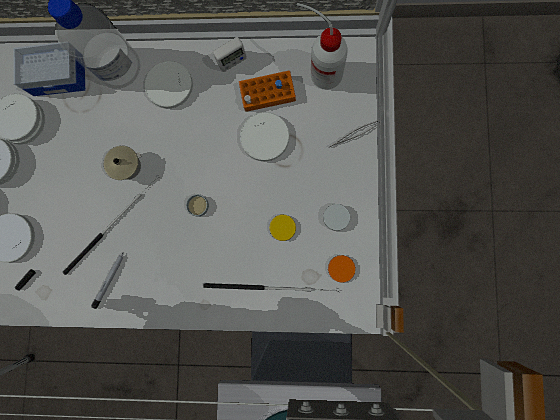

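View pics/scene0.png

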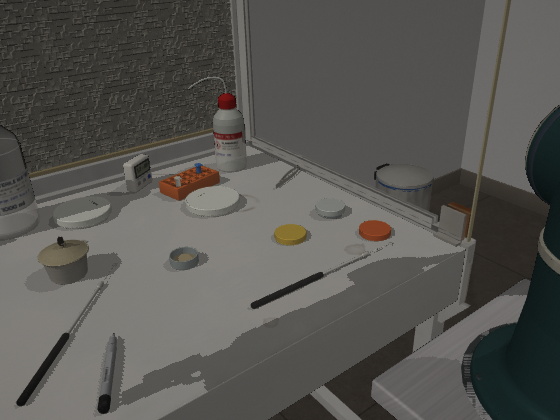

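The small round items in the top view:
- Grey-white disc at (337,217).
- Yellow disc at (283,228) and orange disc at (342,268), both ruled out by colour.
- Open dish at (197,205), with its straw pad showing.
- Big white dishes at (265,136), (169,85) and on the left.

The grey-white disc at (337,217), which is (330,208) in the scene view, fits the small lidded dish. I'll measure it and check it in an enlarged crop.

```bash
python3 - <<'E'
from h import *
c=read_camera("top"); im=c["color"]; 
cr=cv2.resize(im[180:300,240:400],None,fx=4,fy=4,interpolation=cv2.INTER_CUBIC)
s=read_camera("scene"); cs=cv2.resize(s["color"][180:260,260:420],None,fx=4,fy=4,interpolation=cv2.INTER_CUBIC)
cv2.imwrite("pics/crop.png",cv2.resize(np.vstack([cr,cs]),None,fx=.75,fy=.75))
def p(u,v,z): return np.round(ray(c,u,v,z),4)
g=cv2.cvtColor(im,cv2.COLOR_BGR2GRAY)
edges=cv2.HoughCircles(cv2.resize(g[190:245,300:372],None,fx=8,fy=8,interpolation=cv2.INTER_CUBIC),cv2.HOUGH_GRADIENT,1,200,param1=80,param2=20,minRadius=80,maxRadius=140)
print(edges)
for a in edges[0]:
    u,v=300+(a[0]+.5)/8-.5,190+(a[1]+.5)/8-.5; print(u,v,p(u,v,.018), "diam",2*a[2]/8/c["fx"]*(.8685-.018))
for n,u,v in(("open",197,205),("big",265,136),("yellow",283,228),("orange",342,268),("wall",380,217)): print(n,p(u,v,.016))
print("scene",ray(s,330,207,.016))
E
```

```text
NoneTraceback (most recent call last):
  File "<stdin>", line 10, in <module>
TypeError: 'NoneType' object is not subscriptable
```

View pics/crop.png

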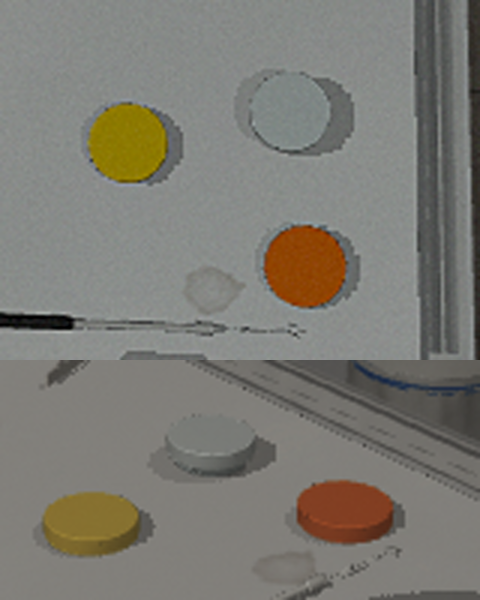

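The crop shows the grey-white lidded dish with its lid centre at crop (290,111), which is full-image (336.7,217). Its radius of about 13.5 px gives about 54 mm, so this is the target. Yellow and orange are the look-alikes.

```bash
python3 - <<'E'
from h import *
c=read_camera("top"); s=read_camera("scene"); st=readout.read_state()
p=lambda u,v,z:np.round(ray(c,u,v,z),4)
print("lid",p(336.7,217,.018),"scene",ray(s,330,206,.018))
for n,u,v in(("open",197,205),("big",265,136),("yellow",283,228),("orange",342,268),("wall",378,217)): print(n,p(u,v,.016))
print(np.round(R(st["tcp_rot"]),3), st["tool_pos"], bot.tip_extent,[a for a in dir(bot) if a[0]!="_"])
w=read_camera("wrist"); print("wristcam in tool", R(st["tcp_rot"]).T@(np.array(w["origin"])-st["tool_pos"]), np.round(R(st["tcp_rot"]).T@R(w["attitude"]),2))
E
```

```text
lid [ 0.4783 -0.0744  0.018 ] scene [ 0.47208208 -0.06837854  0.018     ]
open [0.5012 0.2097 0.016 ]
big [0.6461 0.0724 0.016 ]
yellow [0.4555 0.0328 0.016 ]
orange [ 0.3776 -0.0845  0.016 ]
wall [ 0.479  -0.1562  0.016 ]
[[-0.895  0.446 -0.   ]
 [ 0.446  0.895 -0.001]
 [ 0.    -0.001 -1.   ]] [0.30067216 0.60407679 0.24781924] 0.017 ['MotionError', 'tip_extent']
wristcam in tool [ 0.08233512 -0.00018566 -0.12635296] [[-0.   -0.95 -0.32]
 [ 1.   -0.   -0.  ]
 [-0.   -0.32  0.95]]
```

{"method": "jog_arm", "body": {"deltas": [-0.029,-0.033,0,0,0,4.5,1,-0.058,-0.066,0,0,0,9,1,-0.087,-0.099,0,0,0,13.5,1,-0.116,-0.132,0,0,0,18,1,-0.145,-0.165,0,0,0,22.5,1,-0.174,-0.198,0,0,0,27,1,-0.203,-0.231,0,0,0,31.5,1,-0.23,-0.264,0,0,0,36,1]}}

```text
time: 1.15
tool_pos: [0.3893, 0.2638, 0.2486]
tcp_rot: [1.632, 2.683, 0.001]
wrist_force: [1.1, -0.4, 0.9]
width: 1.0
grip_force: 0.0
```

{"method": "jog_arm", "body": {"deltas": [-0.043,-0.01,0,0,0,4.5,1,-0.086,-0.02,0,0,0,9,1,-0.129,-0.03,0,0,0,13.5,1,-0.172,-0.04,0,0,0,18,1,-0.215,-0.05,0.02,0,0,22.5,1,-0.258,-0.06,0.04,0,0,27,1,-0.3,-0.07,0.06,0,0,31.5,1,-0.341,-0.0775,0.08,0,0,36.3,1]}}

```text
time: 1.95
tool_pos: [0.4781, -0.0747, 0.168]
tcp_rot: [2.388, 2.04, 0.001]
wrist_force: [0.7, 0.4, 1.0]
width: 1.001
grip_force: 0.0
```

```bash
python3 - <<'E'
from h import *
w=read_camera("wrist"); st=readout.read_state(); cv2.imwrite("pics/w1.png",w["color"])
print(st["tool_pos"],np.round(R(st["tcp_rot"]),3))
im=w["color"].astype(int); 
hsv=cv2.cvtColor(w["color"],cv2.COLOR_BGR2HSV)
print(hsv[::60,::80].tolist()) if 0 else None
# expected lid pixel
d=R(w["attitude"]).T@(np.array([.478,-.074,.018])-w["origin"]); print(d[0]/d[2]*w["fx"]+w["cx"],d[1]/d[2]*w["fy"]+w["cy"])
E
```

```text
[ 0.47808987 -0.07936374  0.16478589] [[ 0.161  0.987 -0.002]
 [ 0.987 -0.161 -0.004]
 [-0.004 -0.001 -1.   ]]
284.22994018849437 191.72170154778695
```

View pics/w1.png

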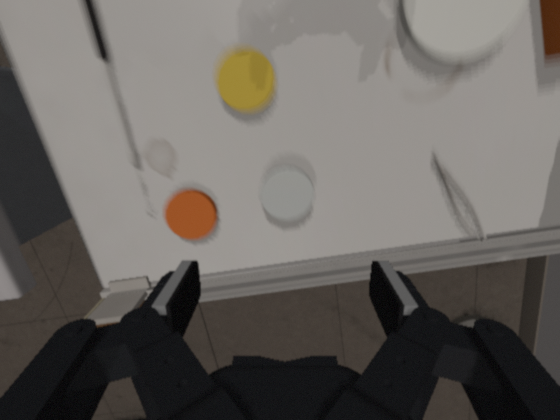

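The wrist view shows the grey-white lid at about (287,192), close to the predicted (284,192). Orange is at (191,214) and yellow at (245,80). The arm has settled now, so I'll measure once more.

```bash
cat >> h.py <<'E'
def lid(u0,v0,z=.018,h=45):
    w=read_camera("wrist"); st=readout.read_state(); im=w["color"].astype(np.float32)
    y,x=int(v0-h),int(u0-h); cr=im[y:y+2*h,x:x+2*h]; d=cv2.GaussianBlur(cr[...,0]-cr[...,2],(5,5),0)
    d8=cv2.normalize(d,None,0,255,cv2.NORM_MINMAX).astype(np.uint8)
    t,m=cv2.threshold(d8,0,255,cv2.THRESH_BINARY+cv2.THRESH_OTSU)
    cs=cv2.findContours(m,cv2.RETR_EXTERNAL,cv2.CHAIN_APPROX_NONE)[0]; k=max(cs,key=cv2.contourArea)
    cv2.imwrite("pics/dbg.png",cv2.resize(np.hstack([cr.astype(np.uint8),cv2.cvtColor(m,cv2.COLOR_GRAY2BGR)]),None,fx=4,fy=4))
    pts=np.array([ray(w,x+a,y+b,z)[:2] for a,b in k[:,0]],np.float32); 
    e=cv2.fitEllipse(pts*1000); T=R(st["tcp_rot"]); P=np.array([e[0][0]/1000,e[0][1]/1000,z])
    print("ell mm",e,"tool delta",np.round(T.T@(P-st["tool_pos"]),4),"tcp",st["tool_pos"]); return P,st
E
python3 -c "
from h import *
lid(287,192)"
```

```text
ell mm ((478.57110595703125, -73.41122436523438), (52.549869537353516, 55.57837677001953), 169.2340545654297) tool delta [0.0035 0.0015 0.1477] tcp [ 0.47707557 -0.07647527  0.16567909]
```

{"method": "jog_arm", "body": {"deltas": [0.003,0.0015,0.03,0,0,0,1,0.003,0.0015,0.06,0,0,0,1,0.003,0.0015,0.085,0,0,0,1,0.003,0.0015,0.1,0,0,0,1,0.003,0.0015,0.105,0,0,0,1,0.003,0.0015,0.105,0,0,0,1,0.003,0.0015,0.105,0,0,0,1]}}

```text
time: 2.75
tool_pos: [0.4809, -0.0698, 0.0644]
tcp_rot: [2.383, 2.045, 0.002]
wrist_force: [-0.1, -0.4, -0.3]
width: 1.003
grip_force: 0.0
```

```bash
python3 - <<'E'
from h import *
w=read_camera("wrist"); st=readout.read_state(); cv2.imwrite("pics/w2.png",w["color"])
d=R(w["attitude"]).T@(np.array([.4786,-.0734,.018])-w["origin"]); print(st["tool_pos"],d[0]/d[2]*w["fx"]+w["cx"],d[1]/d[2]*w["fy"]+w["cy"])
lid(d[0]/d[2]*w["fx"]+w["cx"],d[1]/d[2]*w["fy"]+w["cy"],h=75)
E
```

```text
[ 0.48109097 -0.06994169  0.06464886] 282.3027076399488 243.80999990967103
ell mm ((478.9061584472656, -72.9857406616211), (52.676700592041016, 57.13605499267578), 171.5848846435547) tool delta [-0.0032 -0.0019  0.0467] tcp [ 0.4811434  -0.07003868  0.06470336]
```

View pics/w2.png

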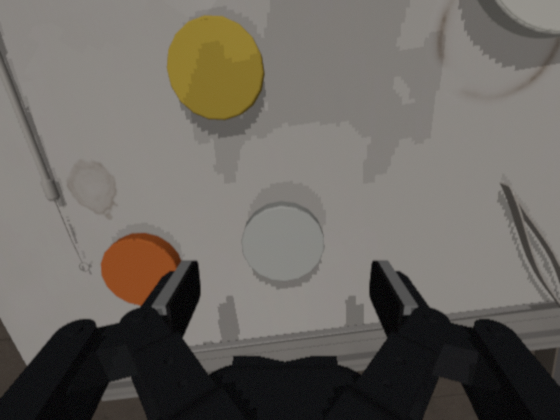

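The wrist view shows the lid at (283,243), midway between the fingers at (180,290) and (393,290), with orange clear of the left finger. Both measurements agree, so I'm going down.

{"method": "jog_arm", "body": {"deltas": [-0.003,-0.002,0.012,0,0,0,1,-0.003,-0.002,0.024,0,0,0,1,-0.003,-0.002,0.034,0,0,0,1,-0.003,-0.002,0.041,0,0,0,1,-0.003,-0.002,0.0445,0,0,0,1,-0.003,-0.002,0.0445,0,0,0,1,-0.003,-0.002,0.0445,0,0,0,1], "squeeze": 20}}

```text
time: 3.55
tool_pos: [0.4777, -0.0727, 0.0188]
tcp_rot: [2.385, 2.045, -0.0]
wrist_force: [-0.6, -0.1, 0.4]
width: 1.002
grip_force: 0.0
```

{"method": "jog_arm", "body": {"deltas": [0,0,0,0,0,0,0.6,0,0,0,0,0,0,0.5,0,0,0,0,0,0,0.4,0,0,0,0,0,0,0.35,0,0,0,0,0,0,0.3,0,0,0,0,0,0,0.25,0,0,0,0,0,0,0.2,0,0,0,0,0,0,0.1]}}

```text
time: 4.35
tool_pos: [0.4777, -0.0727, 0.019]
tcp_rot: [2.384, 2.045, 0.0]
wrist_force: [-1.1, 0.6, 2.7]
width: 0.608
grip_force: 20.8
```

{"method": "jog_arm", "body": {"deltas": [0.0002,0,-0.0013,0,-2,0,0,0.0004,0,-0.0022,0,-4,0,0,0.0007,0,-0.0031,0,-6,0,0,0.001,0,-0.004,0,-8,0,0,0.0014,0,-0.0048,0,-10,0,0,0.0018,0,-0.0056,0,-12,0,0,0.0018,0,-0.0056,0,-12,0,0,0.0018,0,-0.0056,0,-12,0,0], "squeeze": 25}}

```text
time: 5.15
tool_pos: [0.4777, -0.0706, 0.0242]
tcp_rot: [2.274, 1.952, -0.238]
wrist_force: [-0.4, 0.2, -0.1]
width: 0.608
grip_force: 26.2
```

```bash
python3 - <<'E'
from h import *
s=read_camera("scene");w=read_camera("wrist")
a=cv2.resize(s["color"][165:245,275:385],(440,320),interpolation=cv2.INTER_CUBIC)
b=cv2.resize(w["color"][150:400,150:430],(358,320))
cv2.imwrite("pics/tilt.png",np.hstack([a,b])); st=readout.read_state(); print(st["tool_pos"],np.degrees(np.arccos(-R(st["tcp_rot"])[2,2])),st["wrist_force"],st["grip_force"],st["width"])
E
```

```text
[ 0.47764867 -0.07095188  0.02427639] 11.963639195514126 [ 0.14137297 -0.14203912 -0.04556153] 26.17700184462592 0.607880069494696
```

View pics/tilt.png

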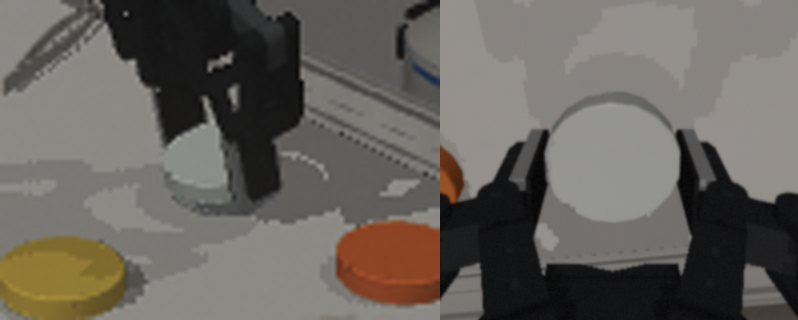

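The pictures show the lid tilted with the gripper. Its top in the wrist crop spans about 135 by 120 px, an aspect of about 0.89. A lid that had stayed flat would give about 0.7. I'm raising and levelling it now.

{"method": "jog_arm", "body": {"deltas": [-0.0008,0,-0.004,0,0,0,0,-0.0017,0,-0.008,0,0,0,0,-0.0025,0,-0.01,0,3,0,0,-0.0033,0,-0.012,0,6,0,0,-0.004,0,-0.013,0,9,0,0,-0.0048,0,-0.0137,0,12,0,0,-0.0048,0,-0.0137,0,12,0,0,-0.0048,0,-0.0137,0,12,0,0]}}

```text
time: 6.05
tool_pos: [0.4775, -0.0733, 0.0391]
tcp_rot: [2.385, 2.043, -0.001]
wrist_force: [-0.3, 0.2, -0.4]
width: 0.608
grip_force: 26.2
```

{"method": "jog_arm", "body": {"deltas": [0,0,0,0,0,0,0,0,0,0,0,0,0,0,0,0,0,0,0,0,0,0,0,0,0,0,0,0,0,0,0,0,0,0,0,0,0,0,0,0,0,0,0,0,0,0,0,0,0,0,0,0,0,0,0,0]}}

```text
time: 6.85
tool_pos: [0.4775, -0.0727, 0.0388]
tcp_rot: [2.385, 2.045, -0.0]
wrist_force: [-0.1, -0.4, 0.0]
width: 0.606
grip_force: 26.2
```

```bash
python3 - <<'E'
from h import *
s=read_camera("scene");w=read_camera("wrist")
a=cv2.resize(s["color"][165:245,275:385],(440,320),interpolation=cv2.INTER_CUBIC)
b=cv2.resize(w["color"][150:400,150:430],(358,320))
cv2.imwrite("pics/up.png",np.hstack([a,b])); st=readout.read_state(); print(st["tool_pos"],np.degrees(np.arccos(-R(st["tcp_rot"])[2,2])),st["wrist_force"],st["grip_force"],st["width"])
E
```

```text
[ 0.47747219 -0.07272496  0.03876568] 0.0026482902504060767 [-0.20029472  0.52618675 -0.66187476] 26.23725770507008 0.6109936780437528
```

View pics/up.png

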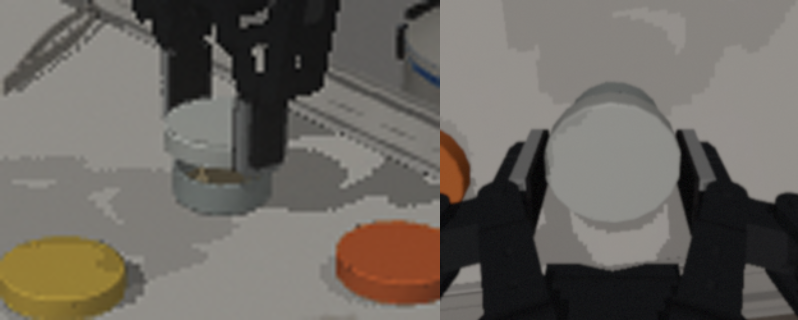

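The lid is held level and clear of the dish: the rim and pad show below it, centred at about column 222 in the left crop. I'm lowering it.

{"method": "jog_arm", "body": {"deltas": [0,0,0.004,0,0,0,0,0,0,0.008,0,0,0,0,0,0,0.012,0,0,0,0,0,0,0.015,0,0,0,0,0,0,0.017,0,0,0,0,0,0,0.0185,0,0,0,0,0,0,0.0195,0,0,0,0,0,0,0.0195,0,0,0,0]}}

```text
time: 7.75
tool_pos: [0.4776, -0.0727, 0.0193]
tcp_rot: [2.385, 2.045, 0.0]
wrist_force: [0.5, -0.4, 0.5]
width: 0.607
grip_force: 26.2
```

{"method": "jog_arm", "body": {"deltas": [0,0,0.0003,0,0,0,0,0,0,0.0003,0,0,0,0,0,0,0.0003,0,0,0,0]}}

```text
time: 8.05
tool_pos: [0.4776, -0.0727, 0.0191]
tcp_rot: [2.384, 2.045, 0.0]
wrist_force: [0.0, -0.1, 0.2]
width: 0.606
grip_force: 26.3
```

{"method": "jog_arm", "body": {"deltas": [0,0,0.0003,0,0,0,0,0,0,0.0006,0,0,0,0,0,0,0.0006,0,0,0,0,0,0,0.0006,0,0,0,0]}}

```text
time: 8.45
tool_pos: [0.4777, -0.0727, 0.019]
tcp_rot: [2.384, 2.045, 0.0]
wrist_force: [-1.8, -0.1, 5.7]
width: 0.606
grip_force: 26.8
```

```bash
python3 - <<'E'
from h import *
s=read_camera("scene");w=read_camera("wrist")
a=cv2.resize(s["color"][165:245,275:385],(440,320),interpolation=cv2.INTER_CUBIC)
b=cv2.resize(w["color"][150:400,150:430],(358,320))
cv2.imwrite("pics/down.png",np.hstack([a,b])); st=readout.read_state(); print(st["tool_pos"],st["wrist_force"])
E
```

```text
[ 0.47765961 -0.0727205   0.0190136 ] [-2.27148392  0.52853207  5.82583126]
```

View pics/down.png

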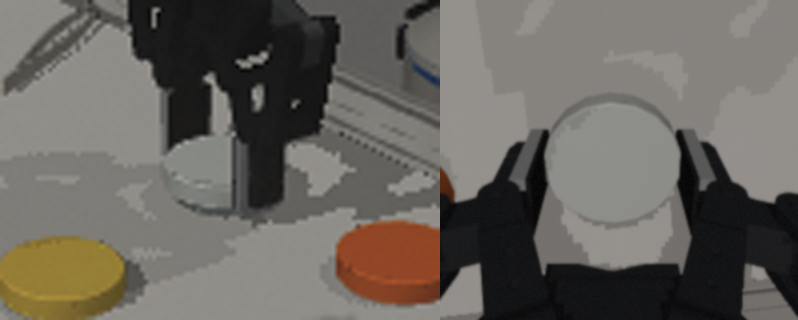

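The lid is seated: 5.8 N of contact at the same TCP height as at the grasp. I'm releasing gently and going straight up.

{"method": "jog_arm", "body": {"deltas": [0,0,-0.0003,0,0,0,0.1,0,0,-0.0003,0,0,0,0.2,0,0,-0.0003,0,0,0,0.24,0,0,-0.0003,0,0,0,0.3,0,0,-0.0003,0,0,0,0.4,0,0,-0.0003,0,0,0,0.6,0,0,-0.0003,0,0,0,0.9,0,0,-0.0003,0,0,0,1], "squeeze": 20}}

```text
time: 9.35
tool_pos: [0.4774, -0.0727, 0.0186]
tcp_rot: [-2.385, -2.045, 0.0]
wrist_force: [0.5, -0.1, -0.3]
width: 1.002
grip_force: 0.0
```

{"method": "jog_arm", "body": {"deltas": [0,0,0,0,0,0,1,0,0,0,0,0,0,1,0,0,-0.01,0,0,0,1,0,0,-0.03,0,0,0,1,0,0,-0.06,0,0,0,1,0,0,-0.09,0,0,0,1,0,0,-0.1,0,0,0,1,0,0,-0.1,0,0,0,1]}}

```text
time: 10.15
tool_pos: [0.4792, -0.0731, 0.121]
tcp_rot: [2.382, 2.043, 0.005]
wrist_force: [0.1, -0.1, -0.2]
width: 1.004
grip_force: 0.0
```

```bash
python3 - <<'E'
from h import *
s=read_camera("scene");w=read_camera("wrist");st=readout.read_state()
d=R(w["attitude"]).T@(np.array([.4786,-.0734,.018])-w["origin"]);u,v=d[0]/d[2]*w["fx"]+w["cx"],d[1]/d[2]*w["fy"]+w["cy"]
lid(u,v,h=55)
a=cv2.resize(s["color"][165:245,275:385],(440,320),interpolation=cv2.INTER_CUBIC)
v,u=int(v),int(u);b=cv2.resize(w["color"][v-60:v+60,u-60:u+60],(320,320),interpolation=cv2.INTER_CUBIC)
cv2.imwrite("pics/end.png",np.hstack([a,b])); print(st["wrist_force"],st["width"],st["grip_force"])
E
```

```text
ell mm ((477.1597595214844, -72.7824478149414), (52.36464309692383, 56.21274948120117), 172.29347229003906) tool delta [-0.0002  0.0011  0.0993] tcp [ 0.47632947 -0.07246957  0.11735039]
[-0.80870616  0.54291185  0.01902769] 0.9996360830095078 0.0
```

View pics/end.png

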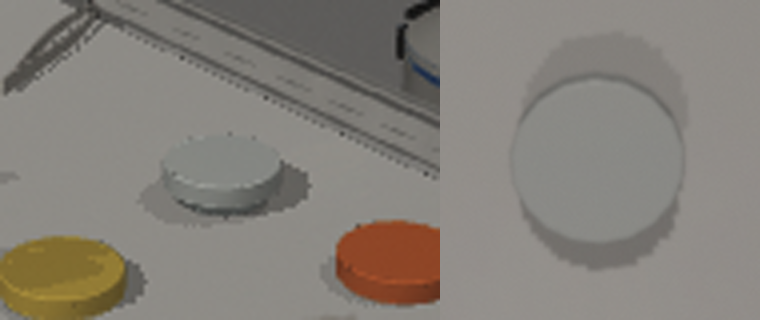

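The lid sits level and seated on its dish, within about 1.5 mm of where it was. The gripper is clear and the neighbouring dishes look undisturbed.

```bash
python3 -c "
from h import *
print(finish_job())"
```

```text
the job is handed in; nothing more can be done
None
```

I tilted the small dish's lid up edge first, held it level about 20 mm above its seat for roughly a second, lowered it back onto its dish and let go; the job is handed in, but no verdict came back.

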